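Isolate the paint mixer, brush out its pot, restore the power

ROBOT

A 6-joint arm with a two-finger parallel gripper is mounted at the origin on the work surface. World frame = base frame: x ahead of the robot, y to its left, z up, the work surface at z = 0. Lengths are in mm, angles in rad, forces in N, time in s.
With the tool pointing down it reaches from about 350 to 975 mm from the base axis. Payload 4.9 kg.
Tool frame: the origin (TCP) lies midway between the tips of the shut fingers; the grasp point (between the pads) lies 19 mm behind it; z points along the fingers, y is the line along which they close (so a half turn about z gives the same grasp; the last joint's range is limited). The gripper opens to 85 mm and grips with 20 to 120 N. Pads are 22 mm wide; open, the fingers measure 114 mm over their backs; the gripper's body (76 mm by 85 mm) begins 54 mm behind the grasp point. The pads swing forward as they close: fully open they stand 13 mm farther back than shut.
Start: joints at [-1.342, 0.053, 1.613, -0, 1.476, -0.119], TCP at [213.013, -587.56, 231.304] pointing down, gripper open.
Joint ranges: [-3.01, 3.01], [-1.01, 2.22], [0.06, 2.58], [-1.02, 4.17], [0.09, 2.62], [-3.14, 3.14]. Speed limits (rad/s): [2.57, 2.57, 3.14, 3.14, 3.14, 3.14].

INTERFACE

Orientations are given as [roll, pitch, yaw] about the fixed x, y, z axes, in that order (R = Rz(yaw) Ry(pitch) Rx(roll)).
In Python, from rig import r, set_gripper, get_obs, read_camera, get_calibration gives the robot as it stands. Calls block until the motion is done:
- r.goto(position, orientation): joint-space move of the TCP to a pose.
- r.servo_line(position, attitude=None, velocity=150, threshold=None): straight line of the TCP; attitude=None keeps the orientation; velocity is the mean speed in mm/s. With threshold (N) it stops when the force on the tool has changed by that much, and returns True; else False.
- r.move_j(angles): joint-space move.
- set_gripper(opening): opening from 0.0 (shut) to 1.0 (fully open); the grip force is fixed at half the most; returns when the fingers have stopped.
- r.pause(seconds).
- r.ik(position, orientation): joint angles nearest the present ones, or None.
- get_obs(): the state.
- read_camera(name): name is "scene" or "side" or "wrist"; returns the picture (400x640x3 uint8, blue, green, red); there is no depth.
- get_calibration(name): a dict with "mtx" (3x3 intrinsics, pixels), "rvec" (rotation vector, rad) and "tvec" (3), from world to camera coordinates, as OpenCV has them. Camera axes: x right, y down, z forward; pixel columns grow to the right and rows downward; lengths in mm; the calibration is good to about 2 mm. The wrist camera is an equidistant fisheye: a pixel r from the principal point sees the ray r / f radians off the axis. A picture is of the moment at which its call begins: read the wrist's pose just before it. get_calibration takes no time and is no camera call; for the wrist camera it gives the pose at the moment of the call.
A pose or a line that the arm cannot do raises r.IKError and nothing moves.
- r.close_job(): hands the job in; it is judged then, once.
The state is a dict: "time": time; "joints": joint angles; "dq": joint speeds; "joint_efforts": joint torques, N m; "ee_pos": TCP position; "ee_rot": TCP orientation; "force": force on the tool from outside, world axes, zero at the start; "moment": the same for the moment, N m; "width": opening from 0.0 (shut) to 1.0 (fully open); "finger_force": force on a finger pad.
Only numpy, scipy, OpenCV 4.12 (cv2) and the standard library are available. Lean on these libraries where they do the work, as an engineer would, in place of code of your own. Each camera call takes 0.05 s, during which the arm holds its last target. There are 200 camera calls.

TASK

The paint mixer's pot has to be brushed out. First turn the isolator's handle off, from the bar mark to the round mark; then take the long brush from its holder and scrub inside the pot: right down to the pot's floor, up by at least two thirds of the pot's depth, and right down to the floor again. Stand the brush back in its holder and let go of it, and only then turn the isolator fully on again; leave everything else on the counter where it is.

Things in the scene. Friction and masses are not known exactly. Their poses are not given: they have to be found in the camera images.
- switch_handle (a joint): angle of the isolator's handle about its vertical axis, rad, counterclockwise from above positive: 0 = on (nose points at the raised bar mark), 1.047 = off (nose at the raised round mark), each at a stop. Over-centre action: let go, it snaps to the nearer of the two; 0.2 N m to leave either. It starts on
- handle_grip (a point): point on the handle's axis, 100 mm above the counter, turning with it: x runs along the black grip bar to its nose, z up. The bar is 64 mm long (32 mm each side of the axis, the last 8 mm ahead a pointed nose, white line on top), 14 mm wide, 30 mm high: its top 8 mm above this point, its lower edge 22 mm below it, on a round foot of 24 mm radius, 8 mm high
- isolator: fixed grey box 120 x 120 x 66 mm, origin at the centre of its underside, z up, with the handle on the middle of its top. Its x axis points midway between the marks on its top: the bar mark (on) lies 30 degrees clockwise of x, the round mark (off) 30 degrees counterclockwise, both 47 mm from the axis
- mixer: paint mixer: fixed round grey drive base of 62 mm radius, 36 mm high, carrying an open steel pot; origin at the centre of its underside, z up
- pot_floor (a point): centre of the pot's inner floor, 40 mm above the counter; the pot is an upright cylinder of 43 mm inner radius, 3 mm wall
- pot_rim (a point): centre of the pot's mouth, 132 mm above the counter (92 mm above its floor)
- brush: loose long brush, standing head down in the holder; origin at the centre of the flat end of the head, z along the handle. Total length 200 mm: bristle head 36 mm across, 62 mm long; wire stem 8 mm thick; round wooden grip 18 mm across from 135 to 200 mm. About 80 g
- brush_grip (a point): point on the brush's axis in the wooden grip, 166 mm from the end of the head
- holder: brush holder: fixed round white cup of 27 mm inner radius, 3 mm wall, rim 80 mm above the counter, on a foot of 40 mm radius; origin at the centre of its underside
- holder_floor (a point): centre of the holder's inner floor, 10 mm above the counter, where the end of the brush head stands
- tape: bystander: roll of tape lying flat, 62 mm across, 22 mm high
- tee: bystander: white plastic pipe tee, 62 mm long, 46 mm high
- padlock: bystander: brass padlock lying flat, 66 x 34 mm, 18 mm high
- screwdriver: bystander: screwdriver lying on the counter, about 200 mm long
- spray_can: bystander: spray can, 56 mm across, 170 mm high
- carton: bystander: small carton 70 x 100 x 50 mm
- jar: bystander: glass jar 60 mm across, 80 mm high
Things that resemble listed ones, but are neither listed nor needed, are in the scene too. Leave any orange or pink look-alike of the brush alone.

How it is judged (in metres and radians):
On the way, in this order (a step that is already met when the one before it is completed fails the run):
1. the isolator is off (value of joint switch_handle above 0.93 rad), for 0.2 s.
2. with the isolator off, the brush reaches the pot's floor (value of joint switch_handle above 0.93 rad and horizontal distance between brush and pot_floor below 0.032 m and z of brush in the frame of pot_floor below 0.012 m), for 0.05 s.
3. the brush head is drawn up at least 55 mm above the pot's floor, over or inside the pot (value of joint switch_handle above 0.93 rad and horizontal distance between brush and pot_floor below 0.032 m and z of brush in the frame of pot_floor above 0.055 m), for 0.02 s.
4. the brush reaches the pot's floor again (all of step 2), for 0.05 s.
5. the brush stands in its holder, released, the isolator still off (horizontal distance between brush and holder_floor below 0.016 m and z of brush in the frame of holder_floor below 0.008 m and angle between brush's own z axis and vertical below 0.25 rad and contact force between the fingers and brush below 0.3 N and value of joint switch_handle above 0.93 rad), for 0.2 s.
6. the isolator is on again (value of joint switch_handle below 0.12 rad), for 0.2 s.
At the end, for the whole second after the job is handed in: The handle rests in its on detent (below 0.12 rad); the brush is released and at rest, standing in its holder: the end of its head within 8 mm of the holder's floor and 16 mm of its axis, leaning less than 0.25 rad (value of joint switch_handle below 0.12 rad and linear speed of brush below 0.02 m/s and horizontal distance between brush and holder_floor below 0.016 m and z of brush in the frame of holder_floor below 0.008 m and angle between brush's own z axis and vertical below 0.25 rad and contact force between the fingers and brush below 0.3 N); the robot touches nothing.
It fails at once if the brush is away from its holder (over 60 mm) while the isolator is not off (below 0.65 rad) (value of joint switch_handle below 0.65 rad and horizontal distance between brush and holder_floor above 0.06 m).
It fails at once if a bystander is moved by more than 30 mm (distance of any of tape, tee, padlock, screwdriver, spray_can, carton, jar from where it was at the start of the episode above 0.03 m).
It also fails if it takes over 72 s, if anything falls off the work surface, if the arm or the gripper's body presses on something with over 40 N, if the wrist force passes 120 N, or if a joint passes its speed limit or range.

## Working session

There is one attempt and no reset: what is moved stays moved. The work goes in short steps, each a Python script; the robot and the scene stay as the last script left them, time stands still between calls to the robot, and variables do not carry over. Pictures are saved under pics/ and viewed, at most 10 in all, crops included, and the job is handed in when it is done.

```bash
ls; mkdir -p pics
python3 - <<'E'
from rig import r,get_obs,read_camera,get_calibration
import cv2
for n in("scene","side"):
    cv2.imwrite(f"pics/{n}0.png",read_camera(n))
    c=get_calibration(n); print(n,c)
print(get_obs())
E
```

```text
pics
scene {'mtx': array([[431.10777986,   0.        , 321.2551604 ],
       [  0.        , 431.10777986, 197.29616318],
       [  0.        ,   0.        ,   1.        ]]), 'rvec': array([ 1.43546017,  2.18839193, -0.81508919]), 'tvec': array([ 191.8712941 , -303.08686549, 1479.54003124])}
side {'mtx': array([[513.27261779,   0.        , 314.65370837],
       [  0.        , 513.27261779, 199.39143366],
       [  0.        ,   0.        ,   1.        ]]), 'rvec': array([ 0.11831395, -2.88684915,  1.17675655]), 'tvec': array([ 551.48424503,  113.45491893, 1451.07812814])}
{'time': 0.1, 'joints': array([-1.34203038e+00,  5.33173463e-02,  1.61413996e+00,  2.43863229e-05,
        1.47596629e+00, -1.19012602e-01]), 'dq': array([-1.54232498e-03, -1.65110814e-03, -2.65655414e-03,  1.56220534e-04,
        9.33566482e-05, -1.04503786e-03]), 'joint_efforts': array([ 7.76760899e-04, -3.94906962e+01, -3.71361065e+01, -6.16777584e-05,
        3.98484059e-03, -1.47659028e-05]), 'ee_pos': array([ 212.88102334, -587.04698505,  230.17950166]), 'ee_rot': array([-3.13977755e+00, -2.41491362e-04,  3.47775999e-01]), 'force': array([-0.16677823,  0.03323157, -0.47203364]), 'moment': array([0.01116456, 0.02089063, 0.03372393]), 'finger_force': 0.0, 'width': 0.9965961248829258}
```

View pics/scene0.png

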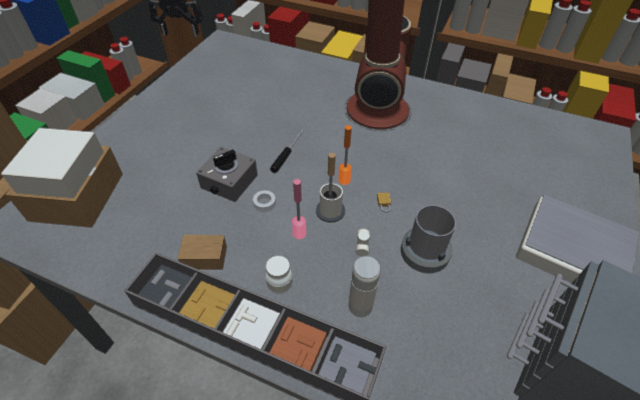

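View pics/side0.png

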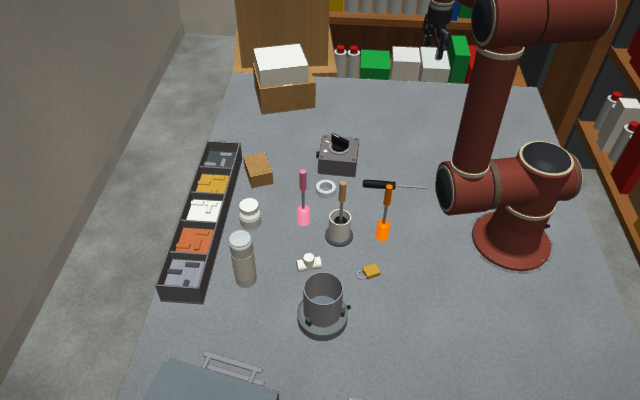

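Scene view: isolator at about (227,172), holder and brush at (330,200), pot at (433,235). Side view: (339,155), (340,225) and (323,300). Next I'll enlarge these for precise pixels.

```bash
cat > h.py <<'E'
import numpy as np,cv2
from rig import get_calibration
def cam(n):
    c=get_calibration(n);R=cv2.Rodrigues(c["rvec"])[0];return c["mtx"],R,np.array(c["tvec"]).ravel()
def onplane(n,uv,z):
    K,R,t=cam(n);C=-R.T@t;d=R.T@np.linalg.inv(K)@np.array([*uv,1.])
    return C+d*(z-C[2])/d[2]
def proj(n,p):
    K,R,t=cam(n);q=K@(R@np.asarray(p,float)+t);return q[:2]/q[2]
E
python3 - <<'E'
from h import *
a=cv2.imread("pics/scene0.png");b=cv2.imread("pics/side0.png")
def crop(i,x,y,w=66,h=75): 
    return cv2.resize(i[y:y+h,x:x+w],(264,300),interpolation=cv2.INTER_CUBIC)
o=[crop(a,195,135),crop(a,300,148),crop(a,400,197),crop(b,307,120),crop(b,307,174),crop(b,290,265)]
im=np.vstack([np.hstack(o[:3]),np.hstack(o[3:])]);im=np.clip(im*1.6,0,255).astype(np.uint8)
cv2.imwrite("pics/crops.png",im)
for n,l in(("scene",[((227,160),66),((330,190),80),((434,221),132)]),("side",[((339,150),66),((340,220),80),((323,288),132)])):
    for uv,z in l: print(n,uv,onplane(n,uv,z).round(1))
E
```

```text
scene (227, 160) [ 480.8 -291.3   66. ]
scene (330, 190) [481.   21.2  80. ]
scene (434, 221) [517.6 293.4 132. ]
side (339, 150) [ 498.1 -269.4   66. ]
side (340, 220) [481.9  39.4  80. ]
side (323, 288) [511.7 298.9 132. ]
```

View pics/crops.png

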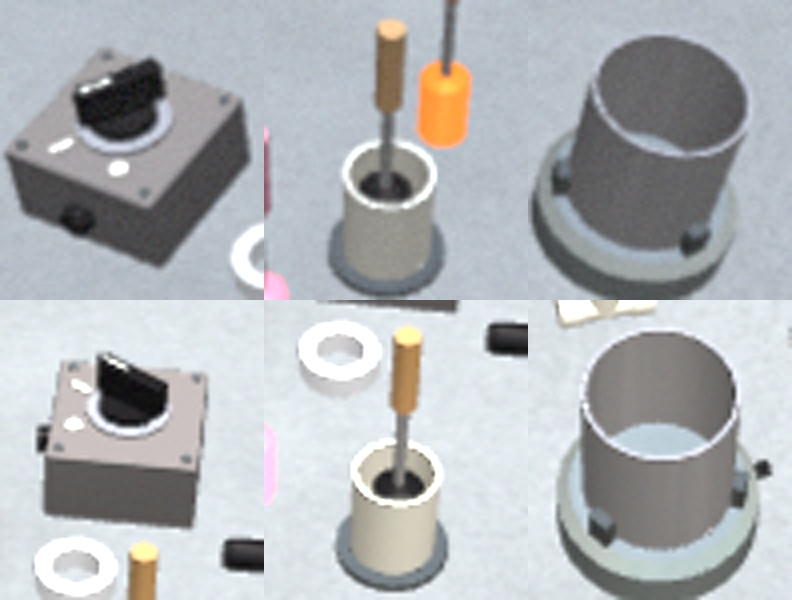

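Run:
```python
from h import *
off=dict(iso=((195,135),(307,120)),hol=((300,148),(307,174)),pot=((400,197),(290,265)))
org=dict(iso=0,hol=264,pot=528)
def P(k,s,u,v):
    o=off[k][s];return o[0]+(u-org[k]+.5)/4-.5,o[1]+(v-300*s+.5)/4-.5
def pr(nm,k,s,u,v,z): print(nm,s,onplane(("scene","side")[s],P(k,s,u,v),z).round(1)[:2])
for nm,k,z,pts in [("hol","hol",80,[(389.5,174),(396.5,473)]),("pot","pot",132,[(669.5,96),(659.5,394.5)]),("brtop","hol",210,[(391,27),(408,335)]),
 ("bar","iso",66,[(62,145),(82,384)]),("round","iso",66,[(119,168),(74,424)]),
 ("c1","iso",66,[(107,50),(64,360)]),("c2","iso",66,[(243,98),(207,375)]),("c3","iso",66,[(154,207),(198,465)]),("c4","iso",66,[(10,150),(47,457)])]:
    for s in(0,1): pr(nm,k,s,*pts[s],z)
```

```text
hol 0 [483.6  25.1]
hol 1 [483.1  28. ]
pot 0 [515.6 295.2]
pot 1 [512.8 299.7]
brtop 0 [485.1  22.5]
brtop 1 [481.4  27.9]
bar 0 [ 536.4 -310.8]
bar 1 [ 538.2 -312.5]
round 0 [ 539.5 -263.7]
round 1 [ 541.4 -262.5]
c1 0 [ 441.2 -334.3]
c1 1 [ 554.7 -341.9]
c2 0 [ 445.4 -220.4]
c2 1 [ 438.3 -332.9]
c3 0 [ 561.  -223.5]
c3 1 [ 443.2 -222.4]
c4 0 [ 554.8 -340.5]
c4 1 [ 559.7 -221.5]
```

Rough poses agree within about 3 mm: isolator ≈(499,-282), holder ≈(483,27), pot ≈(514,297). I'll move above the isolator and look from the wrist.

```bash
cat >> h.py <<'E'
def wcast(c,uv,z):
    R=cv2.Rodrigues(np.array(c["rvec"]))[0];t=np.array(c["tvec"]).ravel();C=-R.T@t
    n=cv2.fisheye.undistortPoints(np.array([[uv]],float),np.array(c["mtx"]),np.zeros(4))[0,0]
    d=R.T@np.array([*n,1.]);return (C+d*(z-C[2])/d[2])
def wproj(c,p):
    return cv2.fisheye.projectPoints(np.array([[p]],float),np.array(c["rvec"],float).reshape(3,1),np.array(c["tvec"],float).reshape(3,1),np.array(c["mtx"]),np.zeros(4))[0][0,0]
E
cat > look.py <<'E'
import sys,pickle
from h import *
from rig import r,read_camera
def look(name):
    c=get_calibration("wrist");im=read_camera("wrist")
    cv2.imwrite(f"pics/{name}.png",im);pickle.dump(c,open(f"pics/{name}.pkl","wb"));return c,im
E
python3 - <<'E'
from look import *
from rig import get_obs
print(r.ik([499,-282,250],[np.pi,0,-.6]))
r.goto([499,-282,250],[np.pi,0,-.6])
c,im=look("w1");print(c,get_obs()["joints"],get_obs()["ee_pos"],get_obs()["time"])
R=cv2.Rodrigues(c["rvec"])[0];print(-R.T@c["tvec"],wproj(c,[499,-282,66]))
E
```

```text
[-6.44204871e-01 -8.07760938e-02  1.71391081e+00 -4.44089210e-16
  1.50845794e+00  1.52659146e+00]
{'mtx': array([[309.70691629,   0.        , 316.76631735],
       [  0.        , 309.70691629, 195.26366008],
       [  0.        ,   0.        ,   1.        ]]), 'rvec': array([-1.39427557,  2.64509197,  0.36787764]), 'tvec': array([ 49.76718226, 508.66705354, 552.31237198])} [-6.45434914e-01 -8.04801450e-02  1.71387969e+00 -2.27206164e-04
  1.50839099e+00  1.52621656e+00] [ 498.64265847 -282.68531968  249.85055134] 1.7
[ 556.3529437  -320.56063029  392.40308915] [317.20762567 174.22369112]
```

View pics/w1.png

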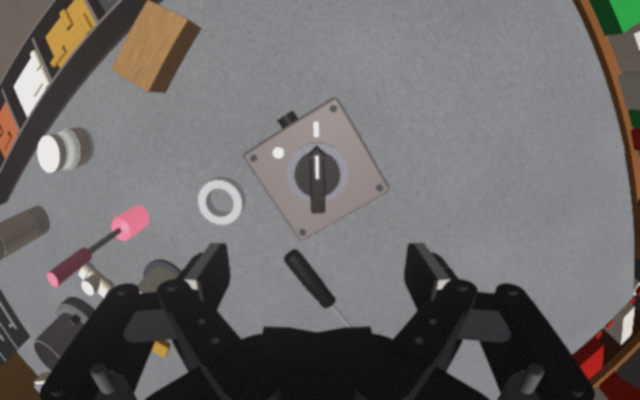

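The wrist view shows box-top corners at (336,98), (388,187), (303,239), (245,156), the bar mark at (316,129), the round mark at (278,153) and the foot ring centred near (317,173). The handle nose points at the bar mark.

Run:
```python
from h import *
import pickle
c=pickle.load(open("pics/w1.pkl","rb"));im=cv2.imread("pics/w1.png")
cs=np.array([wcast(c,p,66)[:2] for p in[(336,98),(388,187),(303,239),(245,156)]]);print(cs.round(1),cs.mean(0))
hsv=cv2.cvtColor(im,cv2.COLOR_BGR2HSV)
m=((hsv[...,2]>170)).astype(np.uint8);m[:100]=0;m[200:]=0;m[:,:255]=0;m[:,390:]=0
n,l,s,ce=cv2.connectedComponentsWithStats(m)
for i in range(1,n):
    if s[i,4]>8: print(s[i],ce[i],wcast(c,ce[i],67)[:2],wcast(c,ce[i],108)[:2])
```

```text
[[ 555.2 -344.1]
 [ 443.1 -338.7]
 [ 445.7 -225.7]
 [ 560.2 -229.2]] [ 501.03068441 -284.4433673 ]
[313 121   7  17 115] [315.94782609 128.99130435] [ 539.94154077 -308.42899906] [ 542.00933773 -309.95755517]
[272 147  13  12 130] [277.90769231 152.5       ] [ 542.40085092 -261.09065883] [ 544.15878077 -268.583731  ]
[315 156   4  23  81] [316.61728395 166.30864198] [ 506.66489216 -286.48086408] [ 512.92546614 -290.77483197]
```

```bash
cat > iso.py <<'E'
from look import *
from rig import set_gripper,get_obs
C=[500.5,-283.5];ON=-.565;OFF=ON+1.047
def turn(a,b):
    set_gripper(.5)
    r.goto([*C,170],[np.pi,0,a])
    r.servo_line([*C,84],velocity=80,threshold=15)
    set_gripper(.19)
    o=get_obs();print("closed",o["width"],o["finger_force"],o["ee_pos"],o["force"])
    for k in range(1,5):
        r.goto([*C,84],[np.pi,0,a+(b-a)*k/4])
        o=get_obs();print(o["ee_rot"][2],o["force"].round(1),o["moment"].round(2))
    r.pause(.2);set_gripper(.5);r.servo_line([*C,170],velocity=150)
E
python3 - <<'E'
from iso import *
turn(ON,OFF)
r.goto([*C,250],[np.pi,0,OFF])
c,im=look("w2");print(get_obs()["time"])
K=wproj(c,[*C,90]);u,v=K.astype(int);cr=im[max(0,v-75):v+75,u-100:u+100]
cv2.imwrite("pics/w2c.png",cv2.resize(cr,None,fx=3,fy=3))
E
```

```text
closed 0.18796165831512993 0.0 [ 500.59245427 -283.54423913   84.20288382] [ 0.48131088 -0.35746681  0.00507412]
-0.306412520873492 [-3.  -0.8  2.2] [-0.12  0.45 -0.14]
-0.045832582414075285 [-1.2 -1.8  0.7] [-0.23  0.23  0.03]
0.2157432389325833 [ 2.7 -0.8 -1.3] [-0.18 -0.29  0.2 ]
0.47676191991260275 [-0.   0.1  0.6] [ 0.01 -0.03  0.04]
7.4083
```

View pics/w2c.png

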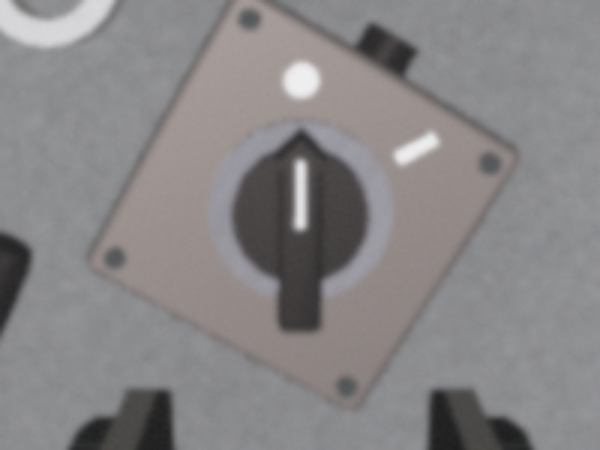

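The handle is at the off mark. Next is the brush: I'll look from above it.

Run:
```python
from look import *
from rig import get_obs
for n,uv,z in[("scene",(345,181),0),("side",(382,237),0),("scene",(299,235),0),("side",(303,222),0)]: print(n,onplane(n,uv,z)[:2].round())
r.goto([500,-283,330],[np.pi,0,.48])
r.goto([484,26,330],[np.pi,0,.6])
c,im=look("w3");print(get_obs()["time"],get_obs()["joints"])
for p in([484,26,80],[484,26,210],[484,26,10],[514,297,132]):print(wproj(c,p))
```

```text
scene [363.  22.]
side [360.  22.]
scene [592. -18.]
side [588. -16.]
9.0583 [-1.01685422e-01 -3.27399398e-01  1.79570808e+00 -3.43646025e-04
  1.67418710e+00  8.70542201e-01]
[316.8293551  164.00695398]
[316.79615674 190.16726634]
[316.83969126 155.84408167]
[145.03550863  32.05341553]
```

View pics/w3.png

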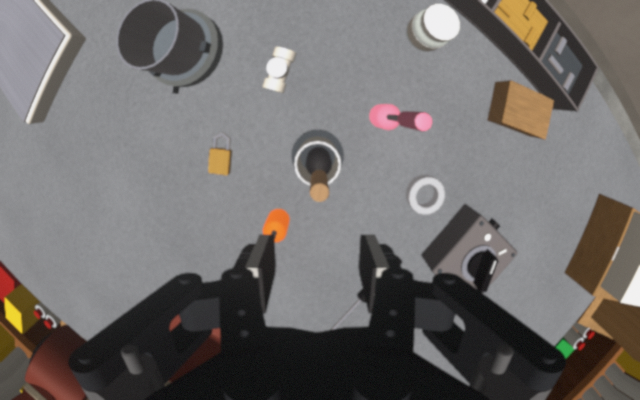

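The wrist view shows the holder rim centred near (318,163) and the top of the wooden grip at (319,193). The orange and pink look-alikes are 105–120 mm away.

Run:
```python
from look import *
from rig import get_obs,set_gripper
c=pickle.load(open("pics/w3.pkl","rb"))
im=cv2.imread("pics/w3.png");hsv=cv2.cvtColor(im,cv2.COLOR_BGR2HSV)
m=((hsv[...,2]>150)&(hsv[...,1]<50)).astype(np.uint8);k=np.zeros_like(m);k[135:195,285:350]=1;m*=k
ys,xs=np.nonzero(m);e=cv2.fitEllipse(np.c_[xs,ys].astype(np.float32));H=wcast(c,e[0],80)[:2];T=wcast(c,(319,193),210)[:2]
e2=None;print("rim",e,H,"top",T)
# pot rim extremes
print("pot",wcast(c,(161,36),132)[:2])
p=(np.array(T)+H)/2
if abs(H-[483.5,26.5]).max()<6 and abs(T-[483.5,25]).max()<8:
    r.goto([*p,330],[np.pi,0,0]);set_gripper(.6)
    hit=r.servo_line([*p,158],velocity=150,threshold=8);print("hit",hit)
    set_gripper(0);o=get_obs();print(p,o["width"],o["finger_force"],o["ee_pos"],o["force"],o["time"])
```

```text
rim ((316.7421875, 164.30201721191406), (44.24689865112305, 48.172142028808594), 145.96359252929688) [483.6188307  25.8752287] top [482.96591454  22.95448491]
pot [519.49242527 272.58591986]
hit False
[483.29237262  24.4148568 ] 0.19802806209054258 58.40556442737579 [483.86253611  24.18615833 158.86199915] [ 0.28026815 -0.6743183   3.17318928] 11.6417
```

Run:
```python
from look import *
from rig import get_obs
def s(t):
    o=get_obs();print(t,o["ee_pos"].round(1),o["force"].round(1),round(o["width"],3),round(o["finger_force"]),round(o["time"],1))
r.servo_line([483.6,25.3,325],velocity=120);s("up")
r.servo_line([514,297.5,325],velocity=150);s("over")
r.pause(.2)
cv2.imwrite("pics/s5.png",read_camera("side"));cv2.imwrite("pics/c5.png",read_camera("scene"))
a=cv2.imread("pics/s5.png")[150:350,220:440];b=cv2.imread("pics/c5.png")[90:290,340:540]
cv2.imwrite("pics/j5.png",np.hstack([cv2.resize(a,(400,364)),cv2.resize(b,(364,364))]))
```

```text
up [483.2  25.3 323.9] [-0.1  0.  -0.1] 0.199 58 13.2
over [514.1 296.9 325.1] [-0.2 -0.2 -0.8] 0.196 58 15.2
```

View pics/j5.png

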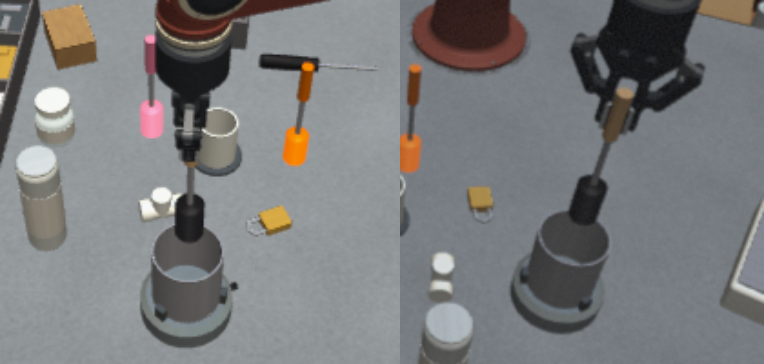

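Run:
```python
from h import *
for n in("scene","side"):
    for z in(376,240,176): print(n,z,proj(n,[514,297,z]).round(1))
im=cv2.imread("pics/c5.png");im2=cv2.imread("pics/s5.png")
f=lambda a:cv2.resize(a,None,fx=4,fy=4,interpolation=cv2.INTER_CUBIC)
cv2.imwrite("pics/j6.png",np.clip(np.hstack([f(im[125:245,405:495]),f(im2[180:300,270:360])])*1.6,0,255).astype(np.uint8))
```

```text
scene 376 [463.5 139.7]
scene 240 [446.8 188.7]
scene 176 [440.1 208.1]
side 376 [324.4 215. ]
side 240 [323.  258.1]
side 176 [322.4 275.8]
```

View pics/j6.png

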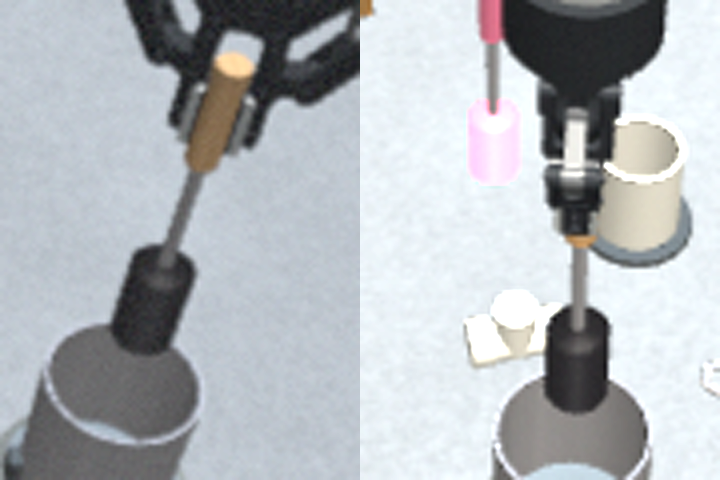

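The brush hangs vertical and over the pot: the head end is at scene (440,209) and side (323,277), matching the prediction. Next I'll scrub and bring the brush back.

Run:
```python
from look import *
from rig import get_obs
def s(t):
    o=get_obs();print(t,o["ee_pos"].round(1),o["force"].round(1),round(o["width"],3),round(o["time"],1))
P=[514,297.5]
h=r.servo_line([*P,225],velocity=130,threshold=12);s(h)
if not h:
    h=r.servo_line([*P,188],velocity=50,threshold=6);r.pause(.15);s(("floor",h))
    z=get_obs()["ee_pos"][2]
    r.servo_line([*P,z+72],velocity=120);r.pause(.1);s("up")
    r.servo_line([*P,198],velocity=120)
    h=r.servo_line([*P,188],velocity=40,threshold=6);r.pause(.15);s(("floor",h))
    r.servo_line([*P,325],velocity=150);s("out")
    r.servo_line([483.6,25.4,325],velocity=170);r.pause(.2);s("holder")
```

```text
False [514.6 297.8 226.2] [ 0.6 -0.6 -1. ] 0.197 16.4
('floor', True) [513.3 297.2 188.9] [-0.4 -0.2  6.3] 0.189 17.2
up [513.3 297.2 259.1] [-0.5 -0.5 -1.2] 0.192 18.1
('floor', True) [514.6 297.7 188.8] [0.4 0.3 5.3] 0.192 19.2
out [513.5 297.3 323.2] [-0.4 -1.3 -1.1] 0.195 20.3
holder [483.6  25.8 324.9] [-0.9  0.2  0.1] 0.195 22.2
```

Run:
```python
from look import *
from rig import get_obs,set_gripper
def s(t):
    o=get_obs();print(t,o["ee_pos"].round(1),o["force"].round(1),round(o["width"],3),round(o["time"],1))
P=[483.6,25.4]
h=r.servo_line([*P,200],velocity=100,threshold=8);s(h)
if not h:
    h=r.servo_line([*P,158],velocity=40,threshold=5);s(("floor",h))
    if get_obs()["ee_pos"][2]<162:
        set_gripper(.6);r.pause(.3);s("open")
        r.servo_line([*P,330],velocity=130)
        r.goto([500,-283,330],[np.pi,0,.48])
        a=read_camera("side")[140:290,270:420];b=read_camera("scene")[120:270,200:400]
        cv2.imwrite("pics/j7.png",np.hstack([cv2.resize(a,(400,400)),cv2.resize(b,(400,300))[:,:].copy() if 0 else cv2.copyMakeBorder(cv2.resize(b,(400,300)),0,100,0,0,cv2.BORDER_CONSTANT)]));s("done")
```

```text
False [484.1  25.3 200.9] [-1.1 -0.2 -0.8] 0.198 23.6
('floor', True) [483.2  25.4 158.8] [-1.  -0.2  4.5] 0.191 24.6
open [482.3  25.5 157.5] [ 0.3 -0.6  0.9] 0.6 25.3
done [ 500.4 -281.9  330.1] [0.7 0.5 0.5] 0.597 28.1
```

View pics/j7.png

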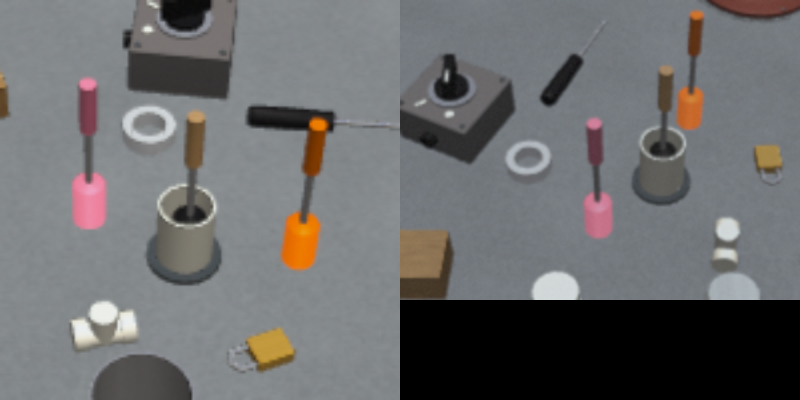

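The brush stands upright in its holder at crop (195,190), and the handle is still off. I'll turn the isolator back on.

Run:
```python
from iso import *
turn(OFF,ON)
r.goto([*C,250],[np.pi,0,ON]);r.pause(.2)
c,im=look("w8");u,v=wproj(c,[*C,90]).astype(int);print(get_obs()["time"])
a=cv2.resize(im[max(0,v-75):v+75,u-100:u+100],(400,300));b=cv2.resize(read_camera("scene")[120:270,200:400],(400,300))
cv2.imwrite("pics/j8.png",np.hstack([a,b]))
```

```text
closed 0.18927304102484546 0.0 [ 500.59604238 -283.57033367   84.2356137 ] [-0.53432598 -0.53922397 -0.53680253]
0.22346896233407354 [ 1.1 -1.4  0.1] [-0.09 -0.13  0.11]
-0.03714986298595191 [ 1.4 -1.2 -0.4] [-0.21 -0.19  0.05]
-0.2986759724844563 [-1.9 -0.6  1.7] [-0.19  0.37 -0.18]
-0.5596199906371355 [-0.3 -0.1 -0.3] [-0.02 -0.03  0.08]
34.025
```

View pics/j8.png

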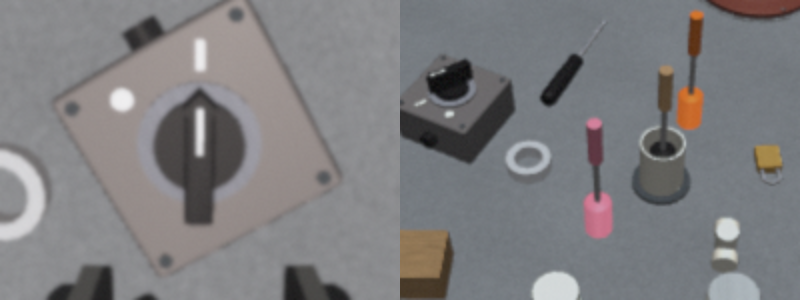

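The handle nose at (200,95) points at the bar mark, the brush is standing in its holder, and the arm is clear.

```bash
python3 -c "
from rig import r
print(r.close_job())"
```

```text
the job is handed in; nothing more can be done
None
```

I handed the job in with every step done in order: isolator off, pot scrubbed to the floor, up 70 mm and down to the floor again, brush released upright in its holder, and isolator back on; the last pictures confirm the end state, but the judge's verdict was not shown.

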